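Nudge the rosette's mounting plate onto the carving fixture's two pins

TASK

The plywood plate that carries the carved rosette is lying askew on top of the carving fixture's two locating pins. With your fingertips nudge it sideways by its plywood edges until both its holes drop over the pins and it lies flat on the fixture board. Never lift or tip the plate up, do not touch the fresh carving, leave the tools and other things on the bench where they are, and come away clear at the end.

Things in the scene. Friction and masses are not known exactly. Their poses are not given: they have to be found in the camera images.
- fixture: Carving fixture: dark wooden base board, 280 mm (its x) by 320 mm (its y), 18 mm thick, screwed flat to the bench, so it never moves in a run. Origin: centre of its underside, on the bench; its top is at z = 18 mm. x points away from the robot at yaw 0, y to the left, z up. Two steel locating pins stand on it at x = +15 mm, y = +65 and -65 mm, at the start hidden under the plate.
- pin_left (a point): Centre of the tip of the fixture's +y locating pin, 10 mm above the board (28 mm above the bench). The pin is upright, 10 mm in diameter for the lower 5 mm above the board, then a 5 mm high cone narrowing to a flat tip 3.6 mm wide.
- pin_right (a point): the same for the pin at the fixture's -y end
- seat (a point): Centre of the plate's seat on the board's top (fixture x = -20 mm, y = 0, z = 18 mm): where the plate's origin belongs, with its axes parallel to the fixture's. A white painted rectangle marks it: line 3 mm wide, inner size 162 by 222 mm, so it runs 1 mm outside the edges of the seated plate.
- clamp (a point): Foot of an open steel toggle clamp with a red handle, fixed on the board behind the seat (fixture x = +118 mm, y = 0). It takes up about x = +90 to +160 mm, y = -25 to +25 mm and stands 95 mm above the board. It is not used in this job.
- plate: Loose light plywood mounting plate, 160 mm (its x) by 220 mm (its y), 12 mm thick, about 0.35 to 0.6 kg with its rosette. Origin: centre of its underside; axes like the fixture's. It starts lying on both pin tips, its near (-x) edge on the board, far part about 10 mm up (tilt about 0.08 rad), 12 to 28 mm short of the seat along the fixture's x, up to 37 mm to either side, turned up to 0.10 rad.
- hole_left (a point): Centre, on the underside, of the plate's +y hole (plate x = +35, y = +65 mm): round, right through, 13 mm wide, with a brass rim. It belongs over pin_left. The plate slides on the pin tips when an edge is pushed with some 2 to 5 N, and drops flat by its own weight once both holes are within about 4 mm of the pins; seated it has about 1.5 mm of play.
- hole_right (a point): the same for the plate's -y hole (plate x = +35, y = -65 mm), which belongs over pin_right
- rosette: Freshly carved round wooden rosette fixed on the plate, centre at the plate's x = -20 mm, y = 0: 100 mm across, 18 mm high with petals to 26 mm and a middle knob to 32 mm, all above the plate's top. Origin: centre of its underside, on the plate's top. Not to be touched.
- gouge_a: Bystander, leave alone: gouge (wood-carving chisel) with a dark wooden handle lying on the bench. 235 mm long, 25 mm thick. Origin: on the bench, under the joint of handle and blade; the blade points along its +x (120 mm), the handle along -x (115 mm).
- gouge_b: Bystander, leave alone: gouge with a mid-brown wooden handle lying on the bench. 235 mm long, 25 mm thick. Origin: on the bench, under the joint of handle and blade; the blade points along its +x (120 mm), the handle along -x (115 mm).
- gouge_c: Bystander, leave alone: gouge with a red handle lying on the bench. 235 mm long, 25 mm thick. Origin: on the bench, under the joint of handle and blade; the blade points along its +x (120 mm), the handle along -x (115 mm).
- mallet: Bystander, leave alone: round carver's mallet of pale wood standing on its head, 92 mm across, 222 mm high. Origin: centre of its underside.
- tin: Bystander, leave alone: closed tin with a yellow and green band, 86 mm across, 112 mm high. Origin: centre of its underside.
- disc: Bystander, leave alone: black and brown sanding disc lying flat, 115 mm across, 16 mm thick. Origin: centre of its underside.

How it is judged:
By the outcome, as a careful person would: the job done as asked, in the order asked, and still so for the second after the job is handed in, with the robot touching nothing.
It also fails if it takes over 45 s, if anything falls off the work surface, if the arm or the gripper's body presses on something with over 40 N, if the wrist force passes 120 N, or if a joint passes its speed limit or range.

ROBOT

A 6-joint arm with a two-finger parallel gripper is mounted at the origin on the work surface. World frame = base frame: x ahead of the robot, y to its left, z up, the work surface at z = 0. Lengths are in mm, angles in rad, forces in N, time in s.
With the tool pointing down it reaches from about 350 to 875 mm from the base axis. Payload 15.5 kg.
Tool frame: the origin (TCP) lies at the very end of the fingers, on their centre line; the grasp point (between the pads) lies 19 mm behind it; z points along the fingers, y is the line along which they close (so a half turn about z gives the same grasp; the last joint's range is limited). The gripper opens to 85 mm and grips with 20 to 120 N. Pads are 22 mm wide; open, the fingers measure 114 mm over their backs; the gripper's body (76 mm by 85 mm) begins 54 mm behind the grasp point. The pads swing forward as they close: fully open they stand 13 mm farther back than shut.
Start: joints at [-1.375, 0.494, 1.345, -0, 1.302, -0.096], TCP at [179.2, -598.76, 231.277] pointing down, gripper open.
Joint ranges: [-2.91, 2.91], [-0.82, 2.16], [0.22, 2.67], [-1.22, 4.37], [0.12, 2.79], [-3.08, 3.08]. Speed limits (rad/s): [1.89, 1.89, 2.57, 3.01, 3.01, 3.01].

INTERFACE

Orientations are given as a 3x3 rotation matrix whose columns are the frame's x, y, z axes.
In Python, from plant import get_state, eyes, arm gives the robot as it stands.
- The arm moves only by the tool step_arm, never from a script. Its argument "series" is a list of rows, each an object of numbers: "tx", "ty", "tz": the shift along the tool's x, y, z in cm; "ax", "ay", "az": the turn, a rotation vector about the tool's x, y, z in rad. In form: [{"tx": .., "ty": .., "tz": .., "ax": .., "ay": .., "az": ..}, ...]. A call has 1 to 12 rows; each row shifts and turns the commanded pose from where the row before left it, along the tool's axes as they then stand; what a row does not reach is not made up. A row lasts 1/12 s, in which the tool goes at most 41.7 mm and 7.16 degrees, less where a joint would pass 70% of its speed; a pose out of reach is approached as far as the arm can. A call is refused whole if a number of a shift passes 4.17 or a number of a turn 0.125, either way. A call with a gripper value outside its range is refused whole. "claw" is the closure, from -1 (fully open) to 1 (shut), set as the call begins (left out, the last holds). The fingers move at their own pace and stop on an object; "newtons" is the grip in N (left out, the last holds). Time passes only in rows, so rows that do not move let the fingers close. It gives the time, the measured TCP pose, the force, the opening and the grip force at its end, in the units of the state.
- get_state(): the state, without advancing time (a new reading comes with each control period).
- eyes.grab_frame(name): name is "scene" or "top" or "wrist"; returns a dict with "color" (420x560x3 uint8, red, green, blue), "mtx" (3x3 intrinsics, pixels), "k1" (the pictures are not rectified: a ray, as slopes to the right and down, at radius r is drawn at 1 + k1 r^2 times it, then the intrinsics apply), "R" (3x3) and "t" (3): a world point X has camera coordinates R X + t. Camera axes: x right, y down, z forward; pixel columns grow to the right and rows downward; lengths in mm; the calibration is good to about 2 mm. A picture is of the moment at which its call begins. There is no depth.
- arm.hand_in(): hands the job in; it is judged then, once.
The state is a dict: "clock": time; "q": joint angles; "qd": joint speeds; "joint_torque": joint torques, N m; "ee_pos": TCP position; "ee_rot": TCP orientation; "force": force on the tool from outside, world axes, zero at the start; "wrist_torque": the same for the moment, N m; "opening": finger opening in mm; "finger_force": force on a finger pad.
Only numpy, scipy, OpenCV 4.12 (cv2) and the standard library are available. Lean on these libraries where they do the work, as an engineer would, in place of code of your own. Each camera call takes 0.05 s, during which the arm holds its last target. There are 200 camera calls.

## Working session

There is one attempt and no reset: what is moved stays moved. The work goes in short steps, Python scripts to look and compute and a tool call to move; the robot and the scene stay as the last step left them, time stands still between calls to the robot, and variables do not carry over. Pictures are saved under pics/ and viewed, at most 10 in all, crops included, and the job is handed in when it is done.

Besides the shell and the picture viewer there is one more tool, called after "Emit:" as name([rows], argument=value, ...), one row to a line, values as JSON. step_arm: Moves the arm, as the interface text tells. Its arguments: {"type":"object","properties":{"series":{"type":"array","items":{"type":"object","properties":{"tx":{"type":"number"},"ty":{"type":"number"},"tz":{"type":"number"},"ax":{"type":"number"},"ay":{"type":"number"},"az":{"type":"number"}}}},"claw":{"type":"number"},"newtons":{"type":"number"}},"required":["series"]}

```bash
ls; mkdir -p pics; python3 - <<'E'
from plant import get_state, eyes
import cv2,pickle
s=get_state();print({k:s[k] for k in('clock','ee_pos','ee_rot','force','opening')})
for n in('scene','top'):
    f=eyes.grab_frame(n);pickle.dump(f,open(n+'0.pkl','wb'))
    cv2.imwrite(f'pics/{n}0.png',cv2.resize(f['color'][:,:,::-1],(800,600),interpolation=cv2.INTER_CUBIC))
    print(n,f['mtx'],f['k1'],f['R'],f['t'])
E
```

```text
pics
{'clock': 0.0, 'ee_pos': array([ 179.10816181, -598.38280139,  230.69049309]), 'ee_rot': array([[ 9.58028469e-01,  2.86672986e-01, -2.27946110e-04],
       [ 2.86673043e-01, -9.58027674e-01,  1.24186283e-03],
       [ 1.37629844e-04, -1.25508595e-03, -9.99999203e-01]]), 'force': array([0.79578972, 0.21056823, 0.74240458]), 'opening': 85.51414362668343}
scene [[483.64886867   0.         274.07659491]
 [  0.         483.64886867 205.96035179]
 [  0.           0.           1.        ]] 0.03052978902705036 [[-0.83018461  0.55717849 -0.01859165]
 [ 0.32077582  0.4501426  -0.83335137]
 [-0.45595656 -0.69779923 -0.55243085]] [ 397.57700691 -123.53636923 1368.96243384]
top [[514.59665565   0.         280.38941296]
 [  0.         514.59665565 208.19106135]
 [  0.           0.           1.        ]] 0.01601270145957017 [[-2.93320168e-02 -9.99569279e-01 -9.42895817e-04]
 [-9.97547430e-01  2.93326341e-02 -6.35509308e-02]
 [ 6.35512157e-02 -9.23493674e-04 -9.97978151e-01]] [  30.46333334  532.74665147 1559.40489288]
```

View pics/top0.png

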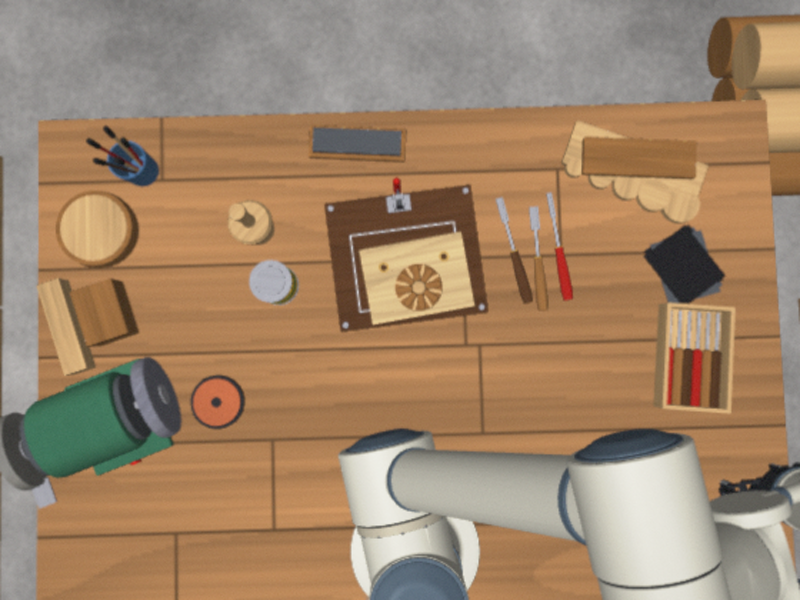

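View pics/scene0.png

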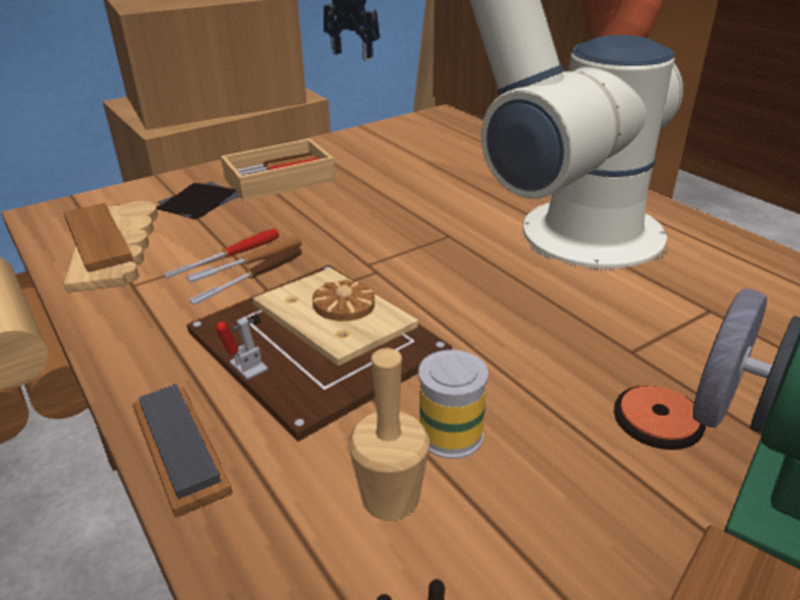

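The top view (800x600 scale) shows the board corners at about (326,205), (467,186), (486,308) and (342,331). The plate corners are at about (361,247), (463,232), (475,307) and (372,325), and the holes at (383,267) and (444,257). The plate lies short of the seat and to the right (-y). The gouges are to its right, the tin and mallet to its left. The scene view shows the same layout, with nothing else near the plate.

```bash
cat > h.py <<'E'
import numpy as np, cv2, pickle
from scipy.optimize import least_squares
def proj(f,X):
    c=np.atleast_2d(X)@np.array(f['R']).T+f['t']
    d=np.array([f['k1'],0,0,0,0.])
    return cv2.projectPoints(c,np.zeros(3),np.zeros(3),np.array(f['mtx']),d)[0][:,0]
def back(f,uv,z):
    n=cv2.undistortPoints(np.float64(uv).reshape(-1,1,2),np.array(f['mtx']),np.array([f['k1'],0,0,0,0.]))[:,0]
    R=np.array(f['R']);r=np.c_[n,np.ones(len(n))]@R;C=-R.T@f['t']
    z=np.broadcast_to(z,len(n))
    return C+r*((z-C[2])/r[:,2])[:,None]
def rz(a): return np.array([[np.cos(a),-np.sin(a)],[np.sin(a),np.cos(a)]])
def rigid(P,W):  # 2D fit W=rz(a)P+t
    P=np.array(P,float);W=np.array(W)[:,:2];p=P-P.mean(0);w=W-W.mean(0)
    a=np.arctan2((p[:,0]*w[:,1]-p[:,1]*w[:,0]).sum(),(p*w).sum());t=W.mean(0)-rz(a)@P.mean(0)
    return a,t,np.linalg.norm(P@rz(a).T+t-W,axis=1)
FB=[[140,160],[140,-160],[-140,-160],[-140,160]]   # board corners TL TR BR BL in top view
PB=[[80,110],[80,-110],[-80,-110],[-80,110]]
E
python3 - <<'E'
from h import *
f=pickle.load(open('top0.pkl','rb'));s=.7
b=np.array([[326,205],[467,186],[486,308],[342,331]])*s
W=back(f,b,18);a,t,r=rigid(FB,W);print('board',a,t,r)
p=np.array([[361,247],[463,232],[475,307],[372,325]])*s
W2=back(f,p,[41,41,30,30]);a2,t2,r2=rigid(PB,W2);print('plate',a2,t2,r2)
h=back(f,np.array([[383,267],[444,257]])*s,38);print('holes',h, 'in fixture',(h[:,:2]-t)@rz(a))
print('plate in fix',(t2-t)@rz(a),a2-a)
u0,v0=210,115
c=f['color'][v0:v0+130,u0:u0+150,::-1];cv2.imwrite('pics/c0.png',cv2.resize(c,None,fx=4.6,fy=4.6,interpolation=cv2.INTER_CUBIC))
E
```

```text
board 0.11417738657727672 [619.71111879   2.15949642] [7.64821714 8.24010779 8.41838233 4.22221297]
plate 0.12705827588048346 [572.94970863 -22.94316662] [3.1604973  0.84840291 0.45435066 4.04750012]
holes [[597.78674524  50.15509506  38.        ]
 [615.28944069 -79.8735485   38.        ]] in fixture [[-16.31350735  50.18092389]
 [-13.73886917 -80.99515524]]
plate in fix [-49.31687224 -19.61171293] 0.012880889303206744
```

View pics/c0.png

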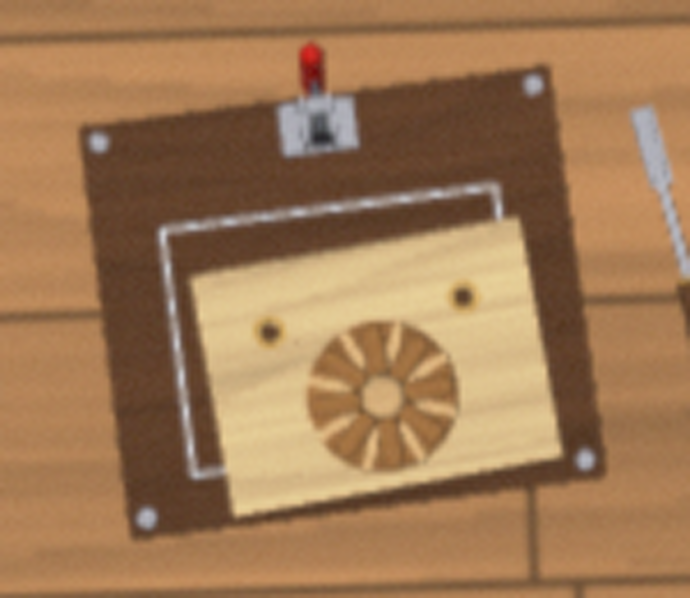

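The crop, at 4.6x from (210,115), shows board corners (80,128), (548,68), (605,477) and (133,540). The plate corners are (190,276), (520,217), (562,457) and (233,518), and the holes (269,332) and (463,296). The painted line's corners are (163,230), (497,185) and (192,475).

```bash
cat >> h.py <<'E'
def uncrop(p,u0,v0,s): return (np.array(p,float)+.5)/s-.5+[u0,v0]
E
python3 - <<'E'
from h import *
f=pickle.load(open('top0.pkl','rb'));U=lambda p:uncrop(p,210,115,4.6)
W=back(f,U([[80,128],[548,68],[605,477],[133,540],[163,230],[497,185],[192,475]]),18)
a,t,r=rigid(FB+[[62.5,112.5],[62.5,-112.5],[-102.5,112.5]],W);print('board',a,t,r.round(1))
W2=back(f,U([[190,276],[520,217],[562,457],[233,518]]),[41,41,30,30])
h=back(f,U([[269,332],[463,296]]),38)
a2,t2,r2=rigid(PB+[[35,65],[35,-65]],np.r_[W2,h]);print('plate',a2,t2,r2.round(1));print(h, 'in fixture',(h[:,:2]-t)@rz(a))
print('plate in fix',(t2-t)@rz(a),a2-a)
print('pins',np.array([[15,65],[15,-65]])@rz(a).T+t)
E
```

```text
board 0.10120289223079552 [619.46318742   1.67578117] [1.9 2.7 1.9 2.1 0.7 1.8 1.2]
plate 0.15020159159170493 [573.28515586 -19.67623225] [0.5 1.  0.2 1.2 0.4 0.7]
[[598.14514444  50.18465236  38.        ]
 [618.21318041 -78.33433477  38.        ]] in fixture [[-16.30810389  50.41443531]
 [ -9.32705134 -79.47444422]]
plate in fix [-48.0989538  -16.57738578] 0.048998699360909406
pins [[627.81947301  67.85865276]
 [640.95340251 -61.4761836 ]]
```

Fit: the plate sits at fixture (-48, -17), turned +0.05 rad, which matches the given ranges. I'll half-close the fingers and use the two tips to push, first the right edge toward +y, then the near edge toward +x. First I'll travel at height.

Emit:
step_arm([
  {"tx": 2.0,"ty": -1.2},
  {"tx": 3.4,"ty": -2.0},
  {"tx": 3.4,"ty": -2.0},
  {"tx": 3.4,"ty": -2.0},
  {"tx": 3.4,"ty": -2.0},
  {"tx": 3.4,"ty": -2.0},
  {"tx": 3.4,"ty": -2.0},
  {"tx": 3.4,"ty": -2.0},
  {"tx": 3.4,"ty": -2.0},
  {"tx": 3.4,"ty": -2.0},
  {"tx": 3.4,"ty": -2.0},
  {"tx": 3.4,"ty": -2.0},
], claw=0.0)

```text
invalid input at $.series[0]: expected keys tx, ty, tz, ax, ay, az
```

Emit:
step_arm([
  {"az": -0.06},
  {"az": -0.12},
  {"az": -0.12},
  {"az": -0.12},
  {"az": -0.12},
  {"az": -0.12},
  {"az": -0.12},
  {"az": -0.12},
  {"az": -0.12},
  {"az": -0.12},
  {"az": -0.12},
  {"az": -0.12},
])

```text
invalid input at $.series[0]: expected keys tx, ty, tz, ax, ay, az
```

Emit:
step_arm([
  {"tx": 2.0,"ty": -1.2,"tz": 0,"ax": 0,"ay": 0,"az": 0},
  {"tx": 3.4,"ty": -2.0,"tz": 0,"ax": 0,"ay": 0,"az": 0},
  {"tx": 3.4,"ty": -2.0,"tz": 0,"ax": 0,"ay": 0,"az": 0},
  {"tx": 3.4,"ty": -2.0,"tz": 0,"ax": 0,"ay": 0,"az": 0},
  {"tx": 3.4,"ty": -2.0,"tz": 0,"ax": 0,"ay": 0,"az": 0},
  {"tx": 3.4,"ty": -2.0,"tz": 0,"ax": 0,"ay": 0,"az": 0},
  {"tx": 3.4,"ty": -2.0,"tz": 0,"ax": 0,"ay": 0,"az": 0},
  {"tx": 3.4,"ty": -2.0,"tz": 0,"ax": 0,"ay": 0,"az": 0},
  {"tx": 3.4,"ty": -2.0,"tz": 0,"ax": 0,"ay": 0,"az": 0},
  {"tx": 3.4,"ty": -2.0,"tz": 0,"ax": 0,"ay": 0,"az": 0},
  {"tx": 3.4,"ty": -2.0,"tz": 0,"ax": 0,"ay": 0,"az": 0},
  {"tx": 3.4,"ty": -2.0,"tz": 0,"ax": 0,"ay": 0,"az": 0},
], claw=0.0)

```text
clock: 1.1
ee_pos: [491.0, -261.7, 231.1]
ee_rot: [[0.958, 0.287, -0.0], [0.287, -0.958, 0.0], [-0.0, -0.0, -1.0]]
force: [0.6, -0.6, 0.4]
opening: 42.5
finger_force: 0.0
```

Emit:
step_arm([
  {"tx": 0,"ty": 0,"tz": 0,"ax": 0,"ay": 0,"az": -0.06},
  {"tx": 0,"ty": 0,"tz": 0,"ax": 0,"ay": 0,"az": -0.12},
  {"tx": 0,"ty": 0,"tz": 0,"ax": 0,"ay": 0,"az": -0.12},
  {"tx": 0,"ty": 0,"tz": 0,"ax": 0,"ay": 0,"az": -0.12},
  {"tx": 0,"ty": 0,"tz": 0,"ax": 0,"ay": 0,"az": -0.12},
  {"tx": 0,"ty": 0,"tz": 0,"ax": 0,"ay": 0,"az": -0.12},
  {"tx": 0,"ty": 0,"tz": 0,"ax": 0,"ay": 0,"az": -0.12},
  {"tx": 0,"ty": 0,"tz": 0,"ax": 0,"ay": 0,"az": -0.12},
  {"tx": 0,"ty": 0,"tz": 0,"ax": 0,"ay": 0,"az": -0.12},
  {"tx": 0,"ty": 0,"tz": 0,"ax": 0,"ay": 0,"az": -0.12},
  {"tx": 0,"ty": 0,"tz": 0,"ax": 0,"ay": 0,"az": -0.12},
  {"tx": 0,"ty": 0,"tz": 0,"ax": 0,"ay": 0,"az": -0.12},
])

```text
clock: 2.1
ee_pos: [490.0, -263.4, 231.0]
ee_rot: [[-0.106, 0.994, -0.0], [0.994, 0.106, 0.0], [0.0, -0.0, -1.0]]
force: [-0.3, 0.2, -0.5]
opening: 42.9
finger_force: 0.0
```

Emit:
step_arm([
  {"tx": 1.9,"ty": 2.1,"tz": 1.0,"ax": 0,"ay": 0,"az": 0},
  {"tx": 1.9,"ty": 2.1,"tz": 2.0,"ax": 0,"ay": 0,"az": 0},
  {"tx": 1.9,"ty": 2.1,"tz": 3.0,"ax": 0,"ay": 0,"az": 0},
  {"tx": 1.9,"ty": 2.1,"tz": 3.0,"ax": 0,"ay": 0,"az": 0},
  {"tx": 1.9,"ty": 2.1,"tz": 3.0,"ax": 0,"ay": 0,"az": 0},
  {"tx": 0,"ty": 0,"tz": 2.0,"ax": 0,"ay": 0,"az": 0},
  {"tx": 0,"ty": 0,"tz": 0,"ax": 0,"ay": 0,"az": 0},
  {"tx": 0,"ty": 0,"tz": 0,"ax": 0,"ay": 0,"az": 0},
])

```text
clock: 2.77
ee_pos: [584.4, -158.3, 90.7]
ee_rot: [[-0.1, 0.995, -0.003], [0.995, 0.1, 0.001], [0.001, -0.002, -1.0]]
force: [0.4, 0.1, 0.9]
opening: 42.5
finger_force: 0.0
```

```bash
python3 - <<'E'
from h import *
from plant import eyes
f={n:eyes.grab_frame(n) for n in('wrist','scene')}
pickle.dump(f,open('f1.pkl','wb'))
w=f['wrist'];print(w['R'],w['t'])
a=cv2.resize(w['color'],(560,420)); b=f['scene']['color'][130:340,120:400]
b=cv2.resize(b,(560,420),interpolation=cv2.INTER_CUBIC)
cv2.imwrite('pics/w1.png',cv2.resize(np.vstack([a,b])[:,:,::-1],(400,600)) if 0 else a[:,:,::-1])
cv2.imwrite('pics/s1.png',b[:,:,::-1])
E
```

```text
[[ 0.9950102   0.09973278 -0.00284308]
 [ 0.09665554 -0.95645853  0.27539934]
 [ 0.02474705 -0.27429995 -0.96132571]] [-565.69592728 -204.10979144  186.42364673]
```

View pics/w1.png

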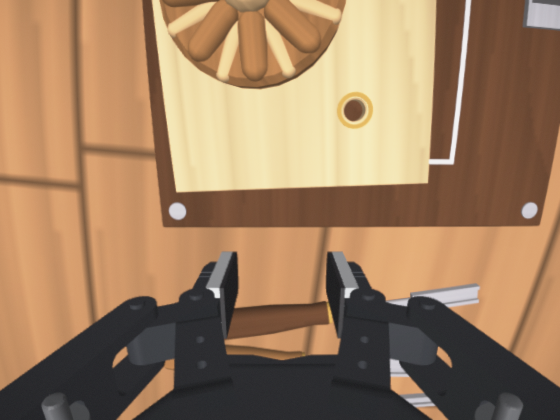

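The wrist view shows the plate's right edge from (176,191) near to (428,183) far and the right hole at (354,110). The board's right corners are (163,227) and (540,225), the painted corner is at (453,161), and the finger pads end near (232,253) and (335,253). The gouges are clear.

```bash
python3 - <<'E'
from h import *
f=pickle.load(open('f1.pkl','rb'))['wrist'];f0=pickle.load(open('top0.pkl','rb'))
a,t=.1012,np.array([619.46,1.68])
fx=lambda W:((W[:,:2]-t)@rz(a)).round(1)
print('board corners near,far',fx(back(f,[[163,227],[540,225]],18)),'rect',fx(back(f,[[453,161]],18)))
print('plate near/far corner, hole top',fx(back(f,[[176,191],[428,183],[354,110]],[30,43,40])))
tcp=np.array([584.4,-158.3,90.7]);R=np.array([[-.1,.995,0],[.995,.1,0],[0,0,-1]])
for d in(0,4,8,13):
  print(d,proj(f,[tcp+R@[x,y,-d] for x in(-11,11) for y in(-21.2,21.2)]).round(0).tolist())
E
```

```text
board corners near,far [[-136.6 -159.3]
 [ 142.5 -158.3]] rect [[  66.7 -111.6]]
plate near/far corner, hole top [[-120.5 -130.1]
 [  39.1 -122.2]
 [  -8.6  -79.5]]
0 [[239.0, 288.0], [323.0, 288.0], [237.0, 248.0], [325.0, 248.0]]
4 [[238.0, 292.0], [324.0, 292.0], [236.0, 251.0], [326.0, 251.0]]
8 [[237.0, 296.0], [325.0, 297.0], [235.0, 254.0], [327.0, 254.0]]
13 [[236.0, 302.0], [327.0, 302.0], [233.0, 259.0], [329.0, 259.0]]
```

Relative to the board seen in the same picture, the right hole needs about +26 mm in x and +15.5 mm in y. The turn is 0.0495 rad. The finger tips end about 4 mm short of the TCP, so I'll go down to TCP z = 20 and push.

Emit:
step_arm([
  {"tx": 0,"ty": 0,"tz": 1.5,"ax": 0,"ay": 0,"az": 0},
  {"tx": 0,"ty": 0,"tz": 2.0,"ax": 0,"ay": 0,"az": 0},
  {"tx": 0,"ty": 0,"tz": 1.5,"ax": 0,"ay": 0,"az": 0},
  {"tx": 0,"ty": 0,"tz": 1.0,"ax": 0,"ay": 0,"az": 0},
  {"tx": 0,"ty": 0,"tz": 0.7,"ax": 0,"ay": 0,"az": 0},
  {"tx": 0,"ty": 0,"tz": 0.4,"ax": 0,"ay": 0,"az": 0},
  {"tx": 0,"ty": 0,"tz": 0,"ax": 0,"ay": 0,"az": 0},
  {"tx": 0,"ty": 0,"tz": 0,"ax": 0,"ay": 0,"az": 0},
])

```text
clock: 3.53
ee_pos: [585.5, -158.8, 21.0]
ee_rot: [[-0.1, 0.995, 0.001], [0.995, 0.1, -0.0], [-0.0, 0.001, -1.0]]
force: [-0.5, -0.6, 0.5]
opening: 42.6
finger_force: 0.0
```

Emit:
step_arm([
  {"tx": 0.5,"ty": 0,"tz": 0,"ax": 0,"ay": 0,"az": 0},
  {"tx": 0.5,"ty": 0,"tz": 0,"ax": 0,"ay": 0,"az": 0},
  {"tx": 0.3,"ty": 0,"tz": 0,"ax": 0,"ay": 0,"az": 0},
  {"tx": 0.2,"ty": 0,"tz": 0,"ax": 0,"ay": 0,"az": 0},
  {"tx": 0.2,"ty": 0,"tz": 0,"ax": 0,"ay": 0,"az": 0},
  {"tx": 0.2,"ty": 0,"tz": 0,"ax": 0,"ay": 0,"az": 0},
  {"tx": 0.2,"ty": 0,"tz": 0,"ax": 0,"ay": 0,"az": 0},
  {"tx": 0.2,"ty": 0,"tz": 0,"ax": 0,"ay": 0,"az": 0},
])

```text
clock: 4.2
ee_pos: [583.0, -135.7, 20.4]
ee_rot: [[-0.1, 0.995, 0.0], [0.995, 0.1, -0.0], [-0.0, 0.0, -1.0]]
force: [-0.3, -2.7, 2.8]
opening: 42.9
finger_force: 1.4
```

Emit:
step_arm([
  {"tx": 0.2,"ty": 0,"tz": 0,"ax": 0,"ay": 0,"az": 0},
  {"tx": 0.2,"ty": 0,"tz": 0,"ax": 0,"ay": 0,"az": 0},
  {"tx": 0.2,"ty": 0,"tz": 0,"ax": 0,"ay": 0,"az": 0},
  {"tx": 0.1,"ty": 0,"tz": 0,"ax": 0,"ay": 0,"az": 0},
  {"tx": 0,"ty": 0,"tz": 0,"ax": 0,"ay": 0,"az": 0},
])

```text
clock: 4.62
ee_pos: [582.1, -128.4, 20.2]
ee_rot: [[-0.1, 0.995, -0.0], [0.995, 0.1, 0.0], [0.0, -0.0, -1.0]]
force: [-0.0, 0.1, 0.9]
opening: 42.7
finger_force: 0.3
```

```bash
python3 - <<'E'
from h import *
from plant import eyes
f={n:eyes.grab_frame(n) for n in('wrist','top')}
pickle.dump(f,open('f2.pkl','wb'))
a=f['wrist']['color'][:260]; b=f['top']['color'][115:245,210:360]
a=cv2.resize(a,(800,371)); b=cv2.resize(b,(260,226),interpolation=cv2.INTER_CUBIC)
c=np.zeros((600,800,3),np.uint8);c[:371]=a;c[372:598,:260]=b
cv2.imwrite('pics/w2.png',c[:,:,::-1])
E
```

```text
(no output)
```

View pics/w2.png

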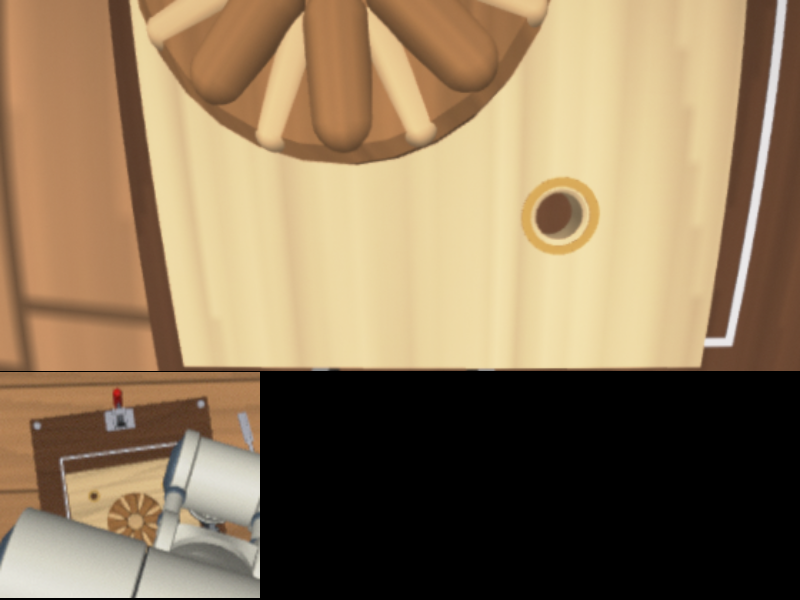

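The plate's right edge now lies square along the fingers. In the picture (1.43x) its corners are (183,366) and (702,366), the hole is at (560,215) and the painted corner at (731,342).

```bash
python3 - <<'E'
from h import *
f=pickle.load(open('f2.pkl','rb'))['wrist'];s=800/560
a,t=.1012,np.array([619.46,1.68])
fx=lambda W:((W[:,:2]-t)@rz(a)).round(1)
U=lambda p:uncrop(p,0,0,s)
r=fx(back(f,U([[731,342]]),18));print('rect - expected',r-[62.5,-112.5])
print('plate near/far corner, hole top',fx(back(f,U([[183,366],[702,366],[560,215]]),[30,43,40]))-(r-[62.5,-112.5]))
print('tcp',fx(np.array([[582.1,-128.4,20]])))
E
```

```text
rect - expected [[3.9 0.5]]
plate near/far corner, hole top [[-125.  -115.4]
 [  34.8 -110.1]
 [ -11.5  -66.7]]
tcp [[ -50.3 -125.6]]
```

The near finger pushes and the plate is still turning, now at 0.033 rad. The right hole is 1.7 mm short in y. I'll push 4 mm more, back off and lift, then turn the tool for the near edge.

Emit:
step_arm([
  {"tx": 0.1,"ty": 0,"tz": 0,"ax": 0,"ay": 0,"az": 0},
  {"tx": 0.1,"ty": 0,"tz": 0,"ax": 0,"ay": 0,"az": 0},
  {"tx": 0.1,"ty": 0,"tz": 0,"ax": 0,"ay": 0,"az": 0},
  {"tx": 0.1,"ty": 0,"tz": 0,"ax": 0,"ay": 0,"az": 0},
  {"tx": 0,"ty": 0,"tz": 0,"ax": 0,"ay": 0,"az": 0},
  {"tx": -0.5,"ty": 0,"tz": 0,"ax": 0,"ay": 0,"az": 0},
  {"tx": -1.5,"ty": 0,"tz": 0,"ax": 0,"ay": 0,"az": 0},
  {"tx": -0.5,"ty": 0,"tz": -1,"ax": 0,"ay": 0,"az": 0},
  {"tx": 0,"ty": 0,"tz": -3,"ax": 0,"ay": 0,"az": 0},
  {"tx": 0,"ty": 0,"tz": -3,"ax": 0,"ay": 0,"az": 0},
  {"tx": 0,"ty": 0,"tz": -3,"ax": 0,"ay": 0,"az": 0},
  {"tx": 0,"ty": 0,"tz": -1.5,"ax": 0,"ay": 0,"az": 0},
])

```text
clock: 5.72
ee_pos: [585.5, -151.0, 139.6]
ee_rot: [[-0.099, 0.995, 0.004], [0.995, 0.099, -0.001], [-0.002, 0.004, -1.0]]
force: [1.0, 0.5, 1.1]
opening: 43.0
finger_force: 0.0
```

Emit:
step_arm([
  {"tx": -1,"ty": -1.5,"tz": 0,"ax": 0,"ay": 0,"az": 0},
  {"tx": 0,"ty": -3,"tz": 0,"ax": 0,"ay": 0,"az": 0},
  {"tx": 0,"ty": -3,"tz": 0,"ax": 0,"ay": 0,"az": 0},
  {"tx": 0,"ty": -2,"tz": 0,"ax": 0,"ay": 0,"az": 0},
  {"tx": 0,"ty": 0,"tz": 0,"ax": 0,"ay": 0,"az": 0.12},
  {"tx": 0,"ty": 0,"tz": 0,"ax": 0,"ay": 0,"az": 0.12},
  {"tx": 0,"ty": 0,"tz": 0,"ax": 0,"ay": 0,"az": 0.12},
  {"tx": 0,"ty": 0,"tz": 0,"ax": 0,"ay": 0,"az": 0.12},
  {"tx": 0,"ty": 0,"tz": 0,"ax": 0,"ay": 0,"az": 0.12},
  {"tx": 0,"ty": 0,"tz": 0,"ax": 0,"ay": 0,"az": 0.12},
  {"tx": 0,"ty": 0,"tz": 0,"ax": 0,"ay": 0,"az": 0.12},
  {"tx": 0,"ty": 0,"tz": 0,"ax": 0,"ay": 0,"az": 0.12},
])

```text
clock: 6.72
ee_pos: [490.8, -169.9, 136.1]
ee_rot: [[0.762, 0.647, 0.001], [0.647, -0.762, -0.0], [0.0, 0.001, -1.0]]
force: [0.2, -0.2, -0.1]
opening: 42.8
finger_force: 0.0
```

Emit:
step_arm([
  {"tx": 0,"ty": 0,"tz": 0,"ax": 0,"ay": 0,"az": 0.12},
  {"tx": 0,"ty": 0,"tz": 0,"ax": 0,"ay": 0,"az": 0.12},
  {"tx": 0,"ty": 0,"tz": 0,"ax": 0,"ay": 0,"az": 0.12},
  {"tx": 0,"ty": 0,"tz": 0,"ax": 0,"ay": 0,"az": 0.12},
  {"tx": 0,"ty": 0,"tz": 0,"ax": 0,"ay": 0,"az": 0.12},
  {"tx": 0,"ty": 0,"tz": 0,"ax": 0,"ay": 0,"az": 0.01},
  {"tx": 0,"ty": 0,"tz": 0,"ax": 0,"ay": 0,"az": 0},
])

```text
clock: 7.3
ee_pos: [490.8, -169.7, 135.9]
ee_rot: [[0.995, 0.103, 0.001], [0.103, -0.995, -0.0], [0.001, 0.0, -1.0]]
force: [0.1, -0.1, 0.2]
opening: 43.0
finger_force: 0.0
```

Emit:
step_arm([
  {"tx": 0,"ty": -2,"tz": 0,"ax": 0,"ay": 0,"az": 0},
  {"tx": -0.3,"ty": -3.5,"tz": 0,"ax": 0,"ay": 0,"az": 0},
  {"tx": 0,"ty": -3.5,"tz": 0,"ax": 0,"ay": 0,"az": 0},
  {"tx": 0,"ty": -3.5,"tz": 0,"ax": 0,"ay": 0,"az": 0},
  {"tx": 0,"ty": -2.3,"tz": 0,"ax": 0,"ay": 0,"az": 0},
  {"tx": 0,"ty": -1,"tz": 0,"ax": 0,"ay": 0,"az": 0},
  {"tx": 0,"ty": 0,"tz": 0,"ax": 0,"ay": 0,"az": 0},
  {"tx": 0,"ty": 0,"tz": 0,"ax": 0,"ay": 0,"az": 0},
])

```text
clock: 7.97
ee_pos: [472.2, -12.5, 135.5]
ee_rot: [[0.995, 0.104, 0.001], [0.104, -0.995, -0.0], [0.001, 0.0, -1.0]]
force: [-0.1, 1.0, -0.3]
opening: 42.6
finger_force: 0.0
```

```bash
python3 - <<'E'
from h import *
from plant import eyes
f={'wrist':eyes.grab_frame('wrist')}
pickle.dump(f,open('f3.pkl','wb'))
cv2.imwrite('pics/w3.png',cv2.resize(f['wrist']['color'],(800,600))[:,:,::-1])
E
```

```text
(no output)
```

View pics/w3.png

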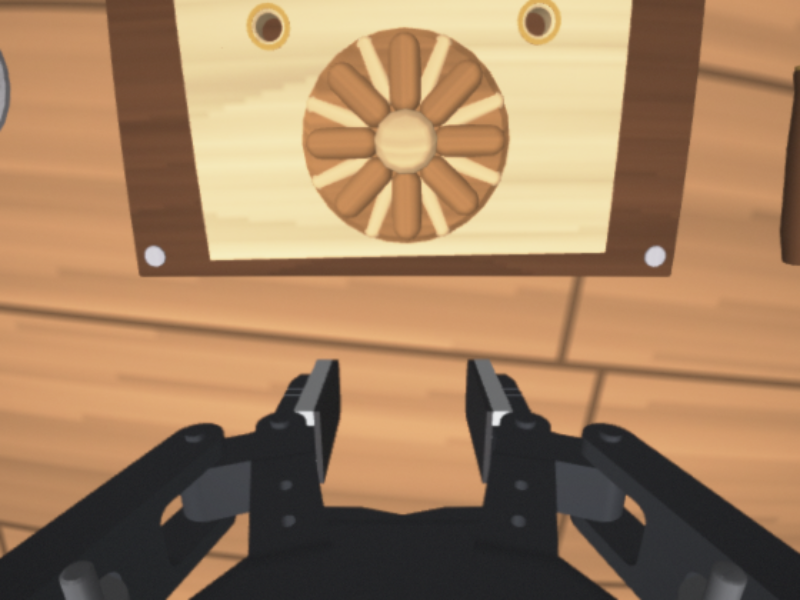

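The wrist view (1.43x) shows the near plate corners at (210,260) and (606,252), the board's near corners at (140,276) and (671,276), and the holes at (268,26) and (539,21).

```bash
cat >> h.py <<'E'
def rep(f,board,bfix,near,holes,s=800/560,zc=30,zh=40):
    U=lambda p:uncrop(p,0,0,s)
    W=back(f,U(board),18);a,t,r=rigid(bfix,W)
    fx=lambda W:((W[:,:2]-t)@rz(a)).round(1)
    print('board',a.round(4),t.round(1),r.round(1))
    n=fx(back(f,U(near),zc));h=fx(back(f,U(holes),zh))
    print('near corners',n.tolist(),'yaw',-(n[0]-n[1])[0]/220,'width',np.linalg.norm(n[0]-n[1]))
    print('holes',h.tolist(),'yaw',-(h[0]-h[1])[0]/130,'gap',np.linalg.norm(h[0]-h[1]),'need',([15,0]-h.mean(0)).tolist())
    return fx
E
python3 - <<'E'
from h import *
f=pickle.load(open('f3.pkl','rb'))['wrist']
fx=rep(f,[[140,276],[671,276]],[[-140,160],[-140,-160]],[[210,260],[606,252]],[[268,26],[539,21]])
print('tcp',fx(np.array([[472.2,-12.5,0]])))
E
```

```text
board 0.1032 [622.1   2.1] [0.7 0.7]
near corners [[-128.2, 109.7], [-123.7, -111.6]] yaw 0.02045454545454539 width 221.34574764381628
holes [[-12.6, 66.2], [-10.3, -63.1]] yaw 0.017692307692307684 gap 129.32045468525078 need [26.45, -1.5500000000000007]
tcp [[-150.6    1. ]]
```

Emit:
step_arm([
  {"tx": 0,"ty": 0,"tz": 2,"ax": 0,"ay": 0,"az": 0},
  {"tx": 0,"ty": 0,"tz": 3,"ax": 0,"ay": 0,"az": 0},
  {"tx": 0,"ty": 0,"tz": 3,"ax": 0,"ay": 0,"az": 0},
  {"tx": 0,"ty": 0,"tz": 2,"ax": 0,"ay": 0,"az": 0},
  {"tx": 0,"ty": 0,"tz": 1,"ax": 0,"ay": 0,"az": 0},
  {"tx": 0,"ty": 0,"tz": 0.5,"ax": 0,"ay": 0,"az": 0},
  {"tx": 0,"ty": 0,"tz": 0,"ax": 0,"ay": 0,"az": 0},
  {"tx": 0.4,"ty": 0,"tz": 0,"ax": 0,"ay": 0,"az": 0},
  {"tx": 0.4,"ty": 0,"tz": 0,"ax": 0,"ay": 0,"az": 0},
  {"tx": 0.2,"ty": 0,"tz": 0,"ax": 0,"ay": 0,"az": 0},
  {"tx": 0,"ty": 0,"tz": 0,"ax": 0,"ay": 0,"az": 0},
])

```text
clock: 8.93
ee_pos: [483.1, -11.2, 21.0]
ee_rot: [[0.995, 0.101, 0.002], [0.101, -0.995, -0.0], [0.002, 0.001, -1.0]]
force: [-0.2, -0.4, 0.2]
opening: 42.5
finger_force: 0.0
```

Emit:
step_arm([
  {"tx": 0.2,"ty": 0,"tz": 0,"ax": 0,"ay": 0,"az": 0},
  {"tx": 0.2,"ty": 0,"tz": 0,"ax": 0,"ay": 0,"az": 0},
  {"tx": 0.2,"ty": 0,"tz": 0,"ax": 0,"ay": 0,"az": 0},
  {"tx": 0.2,"ty": 0,"tz": 0,"ax": 0,"ay": 0,"az": 0},
  {"tx": 0.2,"ty": 0,"tz": 0,"ax": 0,"ay": 0,"az": 0},
  {"tx": 0.2,"ty": 0,"tz": 0,"ax": 0,"ay": 0,"az": 0},
  {"tx": 0.2,"ty": 0,"tz": 0,"ax": 0,"ay": 0,"az": 0},
  {"tx": 0.2,"ty": 0,"tz": 0,"ax": 0,"ay": 0,"az": 0},
  {"tx": 0.2,"ty": 0,"tz": 0,"ax": 0,"ay": 0,"az": 0},
])

```text
clock: 9.68
ee_pos: [499.9, -9.3, 20.3]
ee_rot: [[0.995, 0.101, -0.0], [0.101, -0.995, 0.0], [-0.0, -0.0, -1.0]]
force: [-3.1, -0.5, 1.1]
opening: 42.9
finger_force: 1.4
```

```bash
python3 - <<'E'
from h import *
from plant import eyes
f={'wrist':eyes.grab_frame('wrist')}
pickle.dump(f,open('f4.pkl','wb'))
cv2.imwrite('pics/w4.png',cv2.resize(f['wrist']['color'],(800,600))[:,:,::-1])
E
```

```text
(no output)
```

View pics/w4.png

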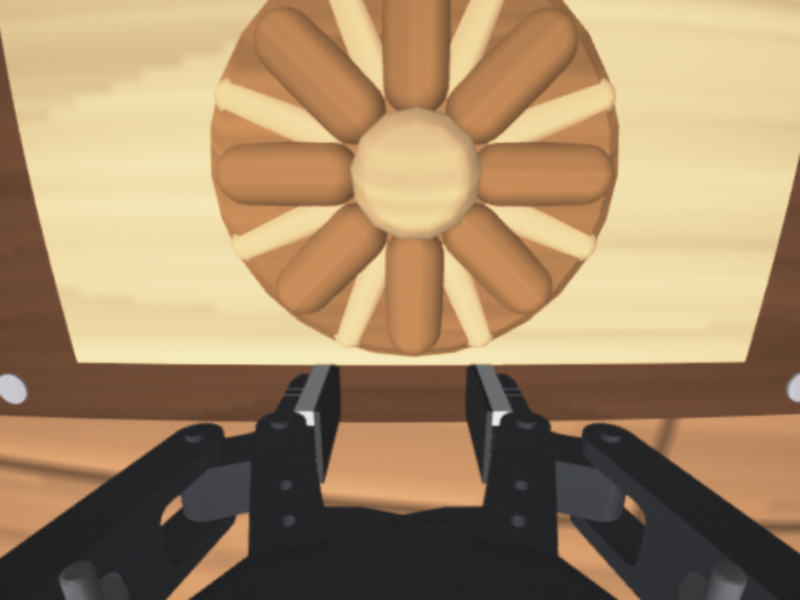

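The near edge now lies square against both tips, with corners at (78,362) and (745,361). The left screw is at (11,389) and the board's near edge runs along row 421 or so.

```bash
python3 - <<'E'
from h import *
a=.102;U=lambda p:uncrop(p,0,0,800/560)
f3=pickle.load(open('f3.pkl','rb'))['wrist'];f=pickle.load(open('f4.pkl','rb'))['wrist']
_,t,_=rigid([[-140,160],[-140,-160]],back(f3,U([[140,276],[671,276]]),18))
fx=lambda W:((W[:,:2]-t)@rz(a)).round(1)
print('screws f3',fx(back(f3,U([[155,256],[655,256]]),19)))
print('screw f4',fx(back(f,U([[11,389]]),19)),'edge',fx(back(f,U([[400,421]]),18)))
n=fx(back(f,U([[78,362],[745,361]]),30));print('corners',n,(n[0]-n[1]))
print('tcp',fx(np.array([[499.9,-9.3,0]])))
E
```

```text
screws f3 [[-127.9  147.4]
 [-127.6 -147. ]]
screw f4 [[-128.1  148.3]] edge [[-139.5    3.2]]
corners [[-111.7  109.3]
 [-111.9 -111.4]] [2.000e-01 2.207e+02]
tcp [[-122.8    1.1]]
```

Yaw is about 0, y about -1.5 mm, and 12 mm remain in x. That is inside the capture range, so I'll carry on.

Emit:
step_arm([
  {"tx": 0.2,"ty": 0,"tz": 0,"ax": 0,"ay": 0,"az": 0},
  {"tx": 0.2,"ty": 0,"tz": 0,"ax": 0,"ay": 0,"az": 0},
  {"tx": 0.2,"ty": 0,"tz": 0,"ax": 0,"ay": 0,"az": 0},
  {"tx": 0.1,"ty": 0,"tz": 0,"ax": 0,"ay": 0,"az": 0},
  {"tx": 0.1,"ty": 0,"tz": 0,"ax": 0,"ay": 0,"az": 0},
  {"tx": 0.1,"ty": 0,"tz": 0,"ax": 0,"ay": 0,"az": 0},
  {"tx": 0,"ty": 0,"tz": 0,"ax": 0,"ay": 0,"az": 0},
])

```text
clock: 10.32
ee_pos: [509.0, -8.4, 20.3]
ee_rot: [[0.995, 0.101, 0.001], [0.101, -0.995, -0.0], [0.001, 0.0, -1.0]]
force: [0.2, -0.7, -0.4]
opening: 43.0
finger_force: 0.0
```

Emit:
step_arm([
  {"tx": 0.1,"ty": 0,"tz": 0,"ax": 0,"ay": 0,"az": 0},
  {"tx": 0.1,"ty": 0,"tz": 0,"ax": 0,"ay": 0,"az": 0},
  {"tx": 0,"ty": 0,"tz": 0,"ax": 0,"ay": 0,"az": 0},
  {"tx": 0,"ty": 0,"tz": 0,"ax": 0,"ay": 0,"az": 0},
])

```text
clock: 10.65
ee_pos: [510.4, -8.1, 20.2]
ee_rot: [[0.995, 0.101, -0.0], [0.101, -0.995, 0.0], [-0.0, -0.0, -1.0]]
force: [-1.7, 0.0, 0.9]
opening: 42.8
finger_force: 0.9
```

```bash
python3 - <<'E'
from h import *
from plant import eyes
f={n:eyes.grab_frame(n) for n in('wrist','scene')}
pickle.dump(f,open('f5.pkl','wb'))
a=cv2.resize(f['wrist']['color'],(400,300)); b=f['scene']['color'][170:310,120:330]
c=np.zeros((600,800,3),np.uint8);c[:300,:400]=a;c[:533,:][:0]=0
b=cv2.resize(b,(450,300),interpolation=cv2.INTER_CUBIC);c[300:,:450]=b
cv2.imwrite('pics/w5.png',c[:,:,::-1])
E
```

```text
(no output)
```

View pics/w5.png

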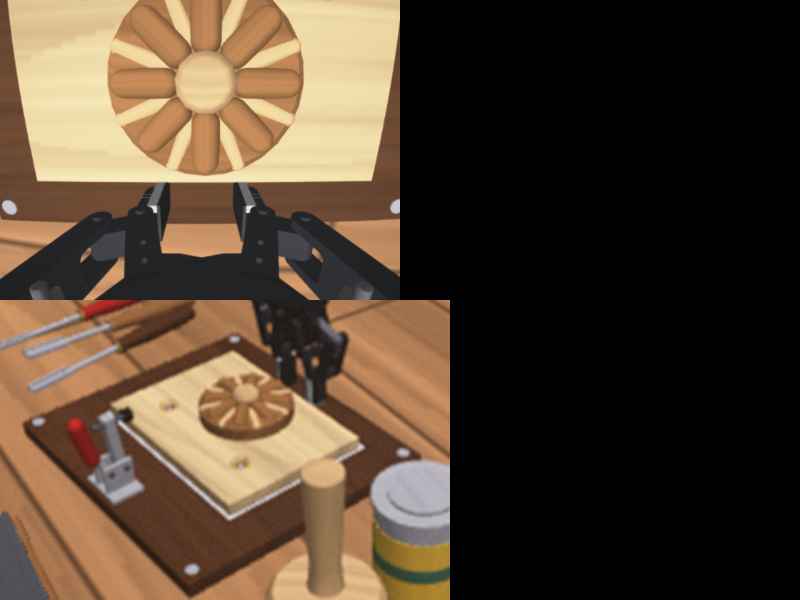

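The plate looks flat inside the painted line, with pin tips showing in both holes. I'll back off, lift clear and swing aside to check from above.

Emit:
step_arm([
  {"tx": -0.5,"ty": 0,"tz": 0,"ax": 0,"ay": 0,"az": 0},
  {"tx": -2,"ty": 0,"tz": 0,"ax": 0,"ay": 0,"az": 0},
  {"tx": -2,"ty": 0,"tz": -1,"ax": 0,"ay": 0,"az": 0},
  {"tx": 0,"ty": 0,"tz": -3,"ax": 0,"ay": 0,"az": 0},
  {"tx": 0,"ty": 0,"tz": -4,"ax": 0,"ay": 0,"az": 0},
  {"tx": 0,"ty": 0,"tz": -4,"ax": 0,"ay": 0,"az": 0},
  {"tx": 0,"ty": 0,"tz": -3,"ax": 0,"ay": 0,"az": 0},
  {"tx": 0,"ty": 1.5,"tz": -3,"ax": 0,"ay": 0,"az": 0},
  {"tx": 0,"ty": 4,"tz": 0,"ax": 0,"ay": 0,"az": 0},
  {"tx": 0,"ty": 4,"tz": 0,"ax": 0,"ay": 0,"az": 0},
  {"tx": 0,"ty": 4,"tz": 0,"ax": 0,"ay": 0,"az": 0},
  {"tx": 0,"ty": 4,"tz": 0,"ax": 0,"ay": 0,"az": 0},
])

```text
clock: 11.75
ee_pos: [483.2, -188.7, 200.6]
ee_rot: [[0.995, 0.101, 0.001], [0.101, -0.995, -0.001], [0.001, 0.001, -1.0]]
force: [1.1, 0.5, 0.2]
opening: 42.6
finger_force: 0.0
```

Emit:
step_arm([
  {"tx": 0,"ty": 4,"tz": 0,"ax": 0,"ay": 0,"az": 0},
  {"tx": 0,"ty": 4,"tz": 0,"ax": 0,"ay": 0,"az": 0},
  {"tx": 0,"ty": 4,"tz": 0,"ax": 0,"ay": 0,"az": 0},
  {"tx": 0,"ty": 4,"tz": 0,"ax": 0,"ay": 0,"az": 0},
  {"tx": 0,"ty": 2,"tz": 0,"ax": 0,"ay": 0,"az": 0},
  {"tx": 0,"ty": 0,"tz": 0,"ax": 0,"ay": 0,"az": 0},
  {"tx": 0,"ty": 0,"tz": 0,"ax": 0,"ay": 0,"az": 0},
])

```text
clock: 12.33
ee_pos: [501.1, -366.8, 199.8]
ee_rot: [[0.995, 0.099, -0.0], [0.099, -0.995, 0.0], [-0.0, -0.0, -1.0]]
force: [-0.4, 0.7, -0.5]
opening: 42.6
finger_force: 0.0
```

```bash
python3 - <<'E'
from h import *
from plant import eyes
f={n:eyes.grab_frame(n) for n in('top','scene')}
pickle.dump(f,open('f6.pkl','wb'))
a=cv2.resize(f['top']['color'][115:245,210:360],(520,450),interpolation=cv2.INTER_CUBIC)
d0=cv2.absdiff(pickle.load(open('top0.pkl','rb'))['color'],f['top']['color']).max(2)
c=np.zeros((600,800,3),np.uint8);c[:450,:520]=a;c[:210,520:800]=cv2.resize(f['top']['color'],(280,210));c[210:420,520:800]=cv2.resize(d0,(280,210))[:,:,None]
b=f['scene']['color'][180:290,140:300];c[420:600,538:800]=cv2.resize(b,(262,180),interpolation=cv2.INTER_CUBIC)
cv2.imwrite('pics/w6.png',c[:,:,::-1])
E
```

```text
(no output)
```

View pics/w6.png

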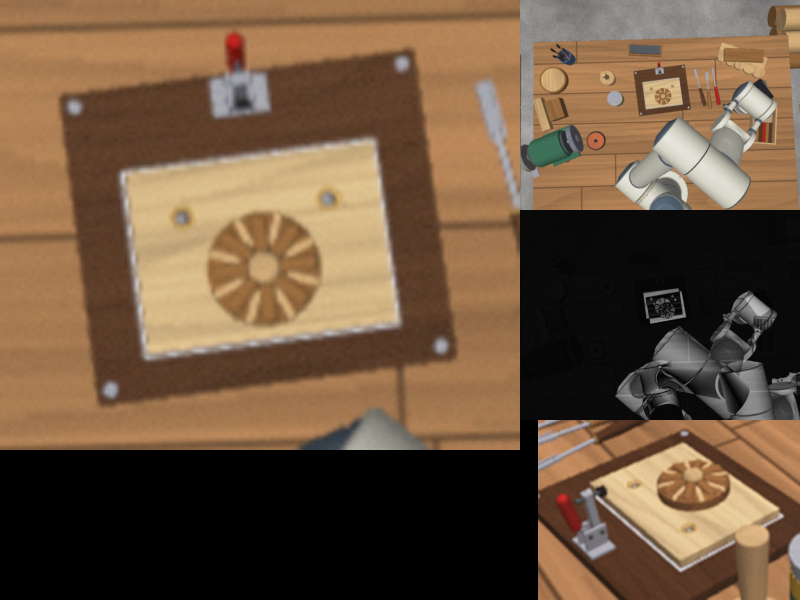

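The white line shows all round the plate, steel pins fill both holes at (182,217) and (328,199), and the difference picture shows that only the plate and the arm have moved. The arm is clear, so I'll hand in.

```bash
python3 -c "
from plant import arm
print(arm.hand_in())"
```

```text
the job is handed in; nothing more can be done
None
```

The plate is seated flat over both pins, nothing else on the bench was moved, the arm is clear, and the job was handed in at about 12.4 s.

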